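Hang a job ticket at the reading stop and hold the code scanner on it

TASK

Take the ticket holder out of the wooden desk stand, hook it on the rail to the left of the stop collar with its bar-code card facing you, slide it along until its hook touches the collar, and let go of it. Then draw the hand scanner out of its holster, turn it and hold it up in front of that ticket, clear of everything, its window about 10 cm from the card and aimed at the middle of the bar code, slanting down on it at about 45 degrees or flatter. Finish while still holding the scanner there, and leave the second ticket on the rail and the things lying about undisturbed.

Things in the scene. Friction and masses are not known exactly. Their poses are not given: they have to be found in the camera images.
- ticket: Ticket holder to be hung, at first in the wooden stand: grey plate 4 x 76 x 78 mm (x, y, z; z -120 to -42 mm, x -2 to +2) with a bar-code card on its front (-x), a steel strap hook on top, a black finger grip above that. Origin: under the hook's crown (3 mm thick, shallow inverted V), the point that rests on the rail's top line. z up, y along the rail when hung. 90 g.
- ticket_grip (a point): Where to pinch the ticket's finger grip from above, 25.5 mm above the ticket's origin, axes as the ticket's. The grip is 10 mm thick (x, pinch across this), 26 mm wide (y) and reaches from z = 2 to 37 mm over the ticket's origin.
- ticket_mouth (a point): Mouth of the ticket's hook, 30 mm below its origin, axes as the ticket's. The hook is 26 mm wide (y) and open to the back (+x) only: the rear leg (inner face x = 8.5, lip to 14 mm) ends 20 mm below the origin; the front leg (inner face x = -8.5 mm) runs down and bends back to the plate's top at z = -42 mm. So bring it in from the robot's side, the bar at this height, then lower it.
- ticket_code (a point): Middle of the bar code (54 x 30 mm) on the ticket's front, 81 mm below the ticket's origin, 3 mm in front of it; axes as the ticket's, the card looks to -x.
- rail: Fixed rail: aluminium bar of 10 mm diameter along its y axis, top line 190 mm above the table, on two steel posts at y = -170 and +170 mm (sockets 21 mm thick, feet 110 mm long in x). Origin on the table under the middle of the bar; -x is the robot's side.
- collar: Steel stop collar clamped round the rail, 24 mm diameter, 12 mm wide along y. Origin: on the bar's top line at the middle of the collar's width; axes as the rail's. The ticket belongs on its +y (left) side: with its hook (26 mm wide) against the collar, the ticket's origin is 19 mm to +y of this origin.
- stand: Fixed wooden desk stand 60 x 100 x 45 mm with a slot 7 mm wide (x), 83 mm long (y) and 35 mm deep in which the ticket's plate stands. Origin under its middle.
- scanner: Cordless straight hand scanner, 158 mm long, 140 g, at first head down in its holster. Origin: middle of the window in the end of the head; z runs along the handle away from the window, so the scanner looks along -z. Dark flared head 26 x 62 mm (x, y) from z = 0 to 30 mm, tapering to a grey handle 26 x 32 mm (x, y) from z = 62 to 150 mm. Balance point about z = 56 mm.
- holster: Fixed black holster: base 90 x 120 x 10 mm, pocket 30 x 66 mm inside (x, y), walls 4 mm up to 55 mm above the table, floor at 12 mm. Lift the scanner straight up by more than 43 mm to draw it. Origin under its middle.
- other_ticket: Second ticket holder, same make, hanging on the rail to the right (-y) of the collar; leave it. Origin and axes as ticket.
- jar: Dark paste jar with a pale lid, 61 mm across, 50 mm high, loose on the table. Origin under its middle.
- loupe: Black stand magnifier, 49 mm across, 36 mm high, loose on the table. Origin under its middle.
- roll: Pale roll of tape lying flat, 65 mm across, 30 mm high, loose on the table. Origin under its middle.
Things that resemble listed ones, but are neither listed nor needed, are in the scene too. Leave any pink look-alike of the scanner alone. Leave any red look-alike of the ticket alone.

How it is judged:
By the outcome, as a careful person would: the job done as asked, in the order asked, and still so for the second after the job is handed in, while the arm keeps its last pose, push and grip.
It also fails if it takes over 51 s, if anything falls off the work surface, if the arm or the gripper's body presses on something with over 40 N, if the wrist force passes 120 N, or if a joint passes its speed limit or range.

ROBOT

A 6-joint arm with a two-finger parallel gripper is mounted at the origin on a cart in front of the work surface, level with it; the furniture and walls round the work are solid. World frame = base frame: x ahead of the robot, y to its left, z up, the work surface at z = 0. Lengths are in m, angles in degrees, forces in N, time in s.
With the tool pointing down it reaches from about 0.3 to 0.75 m from the base axis. Payload 8.5 kg.
Tool frame: the origin (TCP) lies midway between the tips of the shut fingers; the grasp point (between the pads) lies env.tcp_to_grasp behind it (env.tcp_to_grasp is the distance from the TCP to the grasp point, in m); z points along the fingers, y is the line along which they close (so a half turn about z gives the same grasp; the last joint's range is limited). The gripper opens to 85 mm and grips with 20 to 120 N. Pads are 22 mm wide; open, the fingers measure 114 mm over their backs; the gripper's body (76 mm by 85 mm) begins 54 mm behind the grasp point. The pads swing forward as they close: fully open they stand 13 mm farther back than shut.
Start: joints at [-88.596, 21.807, 74.336, -0, 83.858, -12.336], TCP at [0.131, -0.534, 0.231] pointing down, gripper open.
Joint ranges: [-178.18, 178.18], [-50.72, 133.34], [12.68, 142.11], [-81.47, 261.47], [9.98, 163.14], [-165.26, 165.26]. Speed limits (degrees/s): [136.94, 136.94, 180, 180, 180, 180].

INTERFACE

Orientations are given as a 3x3 rotation matrix whose columns are the frame's x, y, z axes.
In Python, from rig import observe, optics, job, env gives the robot as it stands. The module is installed in compiled form; this text tells all that it offers.
- The arm moves only by the shell command python3 -m jog 'ROWS' [FORCE]. ROWS is JSON, a list of rows, each a list of 7 numbers: the turn, a rotation vector about the tool's x, y, z in rad, then the shift along the tool's x, y, z in m, then the opening in per cent of the stroke, from 0 (shut) to 100 (fully open). A call has 1 to 10 rows; each row shifts and turns the commanded pose from where the row before left it, along the tool's axes as they then stand; what a row does not reach is not made up. A row lasts 1/8 s, in which the tool goes at most 62.5 mm and 10.7 degrees, less where a joint would pass 70% of its speed; a pose out of reach is approached as far as the arm can. A call is refused whole if a number of a shift passes 0.0625 or a number of a turn 0.188, either way. A call with a gripper value outside its range is refused whole. The fingers move at their own pace and stop on an object; FORCE is the grip in N (left out, the last holds). Time passes only in rows, so rows that do not move let the fingers close. It gives the time, the measured TCP pose, the force, the opening and the grip force at its end, in the units of the state.
- observe(): the state, without advancing time (a new reading comes with each control period).
- optics.get_image(name): name is "scene" or "side" or "wrist"; returns a dict with "pixels" (480x640x3 uint8, red, green, blue), "mtx" (3x3 intrinsics, pixels), "rvec" (rotation vector, rad) and "tvec" (3), from world to camera coordinates, as OpenCV has them. Camera axes: x right, y down, z forward; pixel columns grow to the right and rows downward; lengths in m; the calibration is good to about 2 mm. A picture is of the moment at which its call begins. There is no depth.
- job.close_job(): hands the job in; it is judged then, once.
The state is a dict: "time_s": time; "q": joint angles; "qvel": joint speeds; "joint_efforts": joint torques, N m; "position": TCP position; "tool_rot": TCP orientation; "ft_force": force on the tool from outside, world axes, zero at the start; "wrist_torque": the same for the moment, N m; "grip_width": finger opening in m; "gripper_force": force on a finger pad.
Only numpy, scipy, OpenCV 4.12 (cv2) and the standard library are available. Lean on these libraries where they do the work, as an engineer would, in place of code of your own. Each camera call takes 0.05 s, during which the arm holds its last target. There are 200 camera calls.

## Working session

There is one attempt and no reset: what is moved stays moved. The work goes in short steps, Python scripts to look and compute and a shell command to move; the robot and the scene stay as the last step left them, time stands still between calls to the robot, and variables do not carry over. Pictures are saved under pics/ and viewed, at most 10 in all, crops included, and the job is handed in when it is done.

```bash
mkdir -p pics; cat > h.py <<'E'
import numpy as np, cv2
from rig import observe, optics, job, env
def snap(n,f):
    d=optics.get_image(n); cv2.imwrite(f'pics/{f}.png',d['pixels'][:,:,::-1]); np.savez(f'pics/{f}.npz',**d); return d
def load(f): return np.load(f'pics/{f}.npz')
def proj(d,P): return cv2.projectPoints(np.array(P,float).reshape(-1,3),d['rvec'],d['tvec'],d['mtx'],None)[0].reshape(-1,2)
def ray(d,u,v):
    R=cv2.Rodrigues(d['rvec'])[0]; c=-R.T@d['tvec'].ravel()
    return c,R.T@np.linalg.inv(d['mtx'])@np.array([u,v,1.])
def onz(d,u,v,z):
    c,r=ray(d,u,v); return c+r*(z-c[2])/r[2]
def tri(*a): # (d,u,v)...
    A=0;b=0
    for d,u,v in a:
        c,r=ray(d,u,v); r=r/np.linalg.norm(r); M=np.eye(3)-np.outer(r,r); A=A+M; b=b+M@c
    return np.linalg.solve(A,b)
E
python3 - <<'E'
from h import *
np.set_printoptions(precision=4,suppress=True)
for n in ['scene','side','wrist']:
    d=snap(n,n+'0'); R=cv2.Rodrigues(d['rvec'])[0]; print(n,-R.T@d['tvec'].ravel(),R[2])
s=observe(); print(s, env.tcp_to_grasp)
E
```

```text
scene [ 0.0829 -0.9245  0.9883] [ 0.3013  0.5635 -0.7693]
side [ 0.2751 -0.9572  0.7004] [ 0.2031  0.7414 -0.6396]
wrist [ 0.1989 -0.5177  0.3742] [-0.2614 -0.0625 -0.9632]
{'time_s': 0.15, 'q': array([-88.5991,  21.8338,  74.3725,  -0.    ,  83.8551, -12.3351]), 'qvel': array([ 0.0166, -0.1319, -0.1586, -0.0037, -0.0998, -0.0492]), 'joint_efforts': array([  0.0013, -44.8627, -23.1343,  -0.0002,   0.0038,  -0.    ]), 'position': array([ 0.1306, -0.5341,  0.2309]), 'tool_rot': array([[ 0.9714,  0.2374, -0.    ],
       [ 0.2374, -0.9714,  0.0011],
       [ 0.0002, -0.001 , -1.    ]]), 'ft_force': array([-0.393 , -0.3781,  0.2836]), 'wrist_torque': array([ 0.0579, -0.0241, -0.0418]), 'gripper_force': 0.0, 'grip_width': 0.0854508674807424} 0.0187
```

View pics/scene0.png

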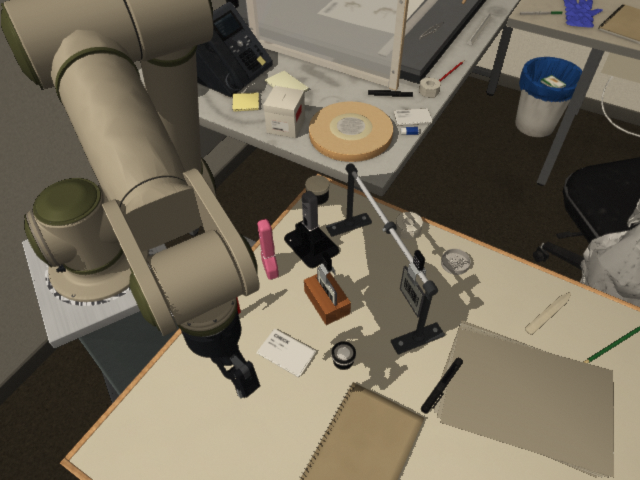

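View pics/side0.png

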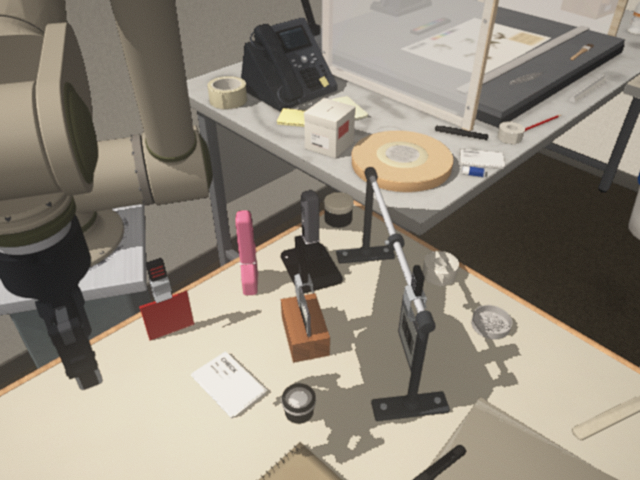

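Both views show:
- the rail: posts at scene (350,200) and (430,320), collar at (390,227)
- the other ticket, at scene (413,290)
- the wooden stand with the grey ticket, at scene (327,295) and side (305,330)
- the black holster with the grey scanner, at scene (311,225) and side (310,240)
- the pink decoy at scene (267,250) and the red ticket decoy at side (168,310)
- the loupe at scene (343,354), the jar at scene (318,190), and possibly the roll at side (440,265)

I'll enlarge both views to measure.

```bash
python3 - <<'E'
import cv2
a=cv2.imread('pics/scene0.png')[155:365,240:460]; cv2.imwrite('pics/sc.png',cv2.resize(a,None,fx=2.8,fy=2.8,interpolation=cv2.INTER_CUBIC))
a=cv2.imread('pics/side0.png')[160:430,230:530]; cv2.imwrite('pics/si.png',cv2.resize(a,None,fx=2.2,fy=2.2,interpolation=cv2.INTER_CUBIC))
E
```

```text
(no output)
```

View pics/sc.png

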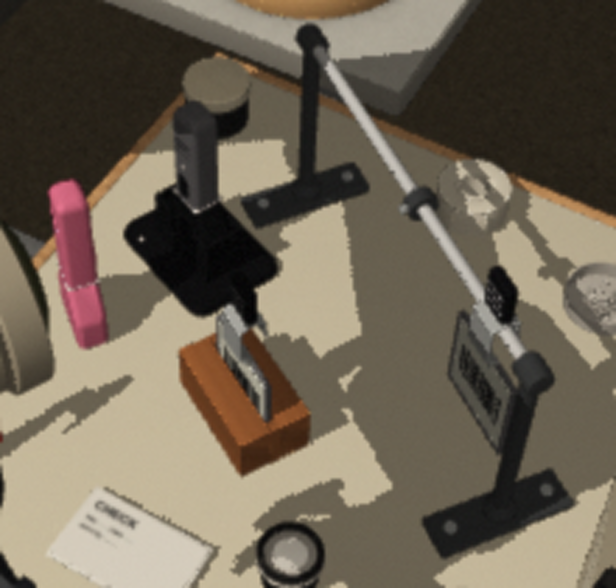

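View pics/si.png

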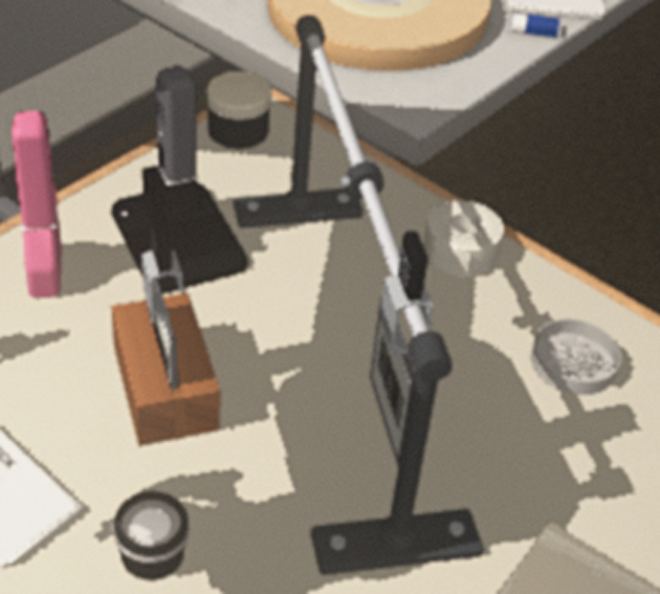

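Look-alikes for the ticket: the grey one in the stand (scene 327,285), the red one on the table (side 168,310) and the grey one already on the rail (scene 413,290). I choose the one in the stand. For the scanner: the grey one in the holster (scene 311,215) and the pink one (scene 267,250). I choose the grey one. The crops confirm both choices. Next I fit the poses.

```bash
python3 - <<'E'
from h import *
from scipy.optimize import least_squares
np.set_printoptions(precision=4,suppress=True)
A,B=load('scene0'),load('side0')
a=lambda u,v:(240+u/2.8-.3,155+v/2.8-.3); b=lambda u,v:(230+u/2.2-.3,160+v/2.2-.3)
T=lambda p,q: tri((A,*a(*p)),(B,*b(*q)))
def rep(n,p,q):
    X=T(p,q); print(n,X, proj(A,X)-a(*p),proj(B,X)-b(*q)); return X
f=rep('far',(311,37),(309,30)); n=rep('near',(534,374),(428,354)); rep('collar',(419,202),(364,178))
print('rail mid',(f+n)/2,'yaw',np.degrees(np.arctan2(*( -(f-n)[:1],(f-n)[1:2]))),np.linalg.norm(f-n))
rep('ogrip top',(497,272),(411,238))
rep('gripT',(243,287),(168,258))
rep('handle top',(196,108),(175,74))
def fit(hx,hy,z,pa,pb,x0):
    # pa/pb: list of (sx,sy,z,u,v)
    def pts(p,L):
        c,s=np.cos(p[2]),np.sin(p[2]); return [[p[0]+c*sx*hx-s*sy*hy,p[1]+s*sx*hx+c*sy*hy,zz] for sx,sy,zz,_,_ in L]
    g=lambda p:np.r_[(proj(A,pts(p,pa))-[a(*l[3:]) for l in pa]).ravel(),(proj(B,pts(p,pb))-[b(*l[3:]) for l in pb]).ravel()]
    r=least_squares(g,x0); print(r.x[:2],np.degrees(r.x[2]),r.fun.round(1))
z=.045
fit(.03,.05,z,[(-1,1,z,180,352),(1,-1,z,310,408),(-1,-1,z,243,445),(-1,-1,0,243,474)],[(-1,1,z,112,305),(1,1,z,186,293),(1,-1,z,219,397),(-1,-1,z,137,413),(-1,-1,0,138,443),(1,-1,0,219,427)],[.4,-.3,0])
z=.01
fit(.045,.06,z,[(-1,1,z,122,236),(-1,-1,z,200,313),(1,-1,z,282,268)],[(-1,1,z,109,209),(-1,-1,z,132,284),(1,-1,z,250,264)],[.4,-.1,0])
for nm,p,q in [('loupe',(291,552),(151,525)),('jar',(216,80),(239,92)),('roll',(477,185),(466,225))]: rep(nm,p,q)
E
```

```text
far [ 0.5639 -0.1927  0.1832] [[-0.1346  0.1418]] [[ 0.1982 -0.1506]]
near [ 0.5165 -0.5403  0.1918] [[ 0.0472 -0.0564]] [[-0.0821  0.0683]]
collar [ 0.5395 -0.3783  0.1854] [[ 0.1084 -0.1175]] [[-0.1714  0.132 ]]
rail mid [ 0.5402 -0.3665  0.1875] yaw [-7.7498] 0.3509619936620667
ogrip top [ 0.5274 -0.4792  0.2231] [[ 0.0662 -0.0708]] [[-0.1092  0.0832]]
gripT [ 0.4202 -0.3293  0.102 ] [[-1.367   2.2817]] [[ 2.3862 -2.5814]]
handle top [ 0.4542 -0.2027  0.1678] [[-0.4538  0.5845]] [[ 0.7027 -0.6231]]
[ 0.4036 -0.3648] -0.7099108855920541 [-0.7 -1.   0.7  1.6 -0.5  0.5 -0.4  1.5 -1.   0.2  0.7 -0.4  0.9 -3.
 -0.2 -3.   0.2  2.1  0.5  2.1]
[ 0.4496 -0.2088] 3.9480277408094233 [-2.1 -3.5 -2.8  2.4  0.5  1.1 -2.  -4.4  5.4  3.5 -0.3  1.4]
loupe [ 0.3638 -0.4994  0.0297] [[-0.1192  0.2929]] [[ 0.2617 -0.3647]]
jar [ 0.5455 -0.069   0.0418] [[-0.0566  0.0681]] [[ 0.0836 -0.0698]]
roll [ 0.6806 -0.2815  0.0297] [[-0.0976  0.097 ]] [[ 0.1471 -0.1037]]
```

```bash
python3 -m jog '[[0,0,0,0.03,-0.01,-0.03,100],[0,0,0,0.045,-0.018,-0.02,100],[0,0,0,0.045,-0.018,-0.02,100],[0,0,0,0.045,-0.018,-0.01,100],[0,0,0,0.045,-0.018,-0.01,100],[0,0,0,0.045,-0.018,-0.01,100],[0,0,0,0.045,-0.018,-0.01,100],[0,0,-0.17,0.01,-0.006,0,100],[0,0,-0.17,0,0,0,100],[0,0,-0.17,0,0,0,100]]'
python3 -m jog '[[0,0,-0.17,0,0,0,100],[0,0,-0.17,0,0,0,100],[0,0,-0.17,0,0,0,100],[0,0,-0.17,0,0,0,100],[0,0,-0.14,0,0,0,100],[0,0,0,0,0,0,100],[0,0,0,0,0,0,100]]'
python3 - <<'E'
from h import *
np.set_printoptions(precision=4,suppress=True)
d=snap('wrist','w1'); s=observe(); print(s['time_s'],s['position'],s['tool_rot'],s['q'],d['mtx'])
E
```

```text
time_s: 1.4
position: [0.4025, -0.3399, 0.341]
tool_rot: [[0.728, 0.686, -0.0], [0.686, -0.728, 0.001], [0.0, -0.001, -1.0]]
ft_force: [-0.0, 0.6, 0.6]
grip_width: 0.0857
gripper_force: 0.0
time_s: 2.28
position: [0.4023, -0.3401, 0.3412]
tool_rot: [[0.004, 1.0, -0.0], [1.0, -0.004, 0.0], [0.0, -0.0, -1.0]]
ft_force: [0.8, -0.1, -0.0]
grip_width: 0.085
gripper_force: 0.0
2.325 [ 0.4023 -0.3401  0.3412] [[ 0.0032  1.     -0.0002]
 [ 1.     -0.0032  0.0002]
 [ 0.0002 -0.0002 -1.    ]] [-53.1027  16.328   64.6648  -0.0007  99.0217 -52.9192] [[405.9649   0.     320.5753]
 [  0.     405.9649 239.2469]
 [  0.       0.       1.    ]]
```

View pics/w1.png

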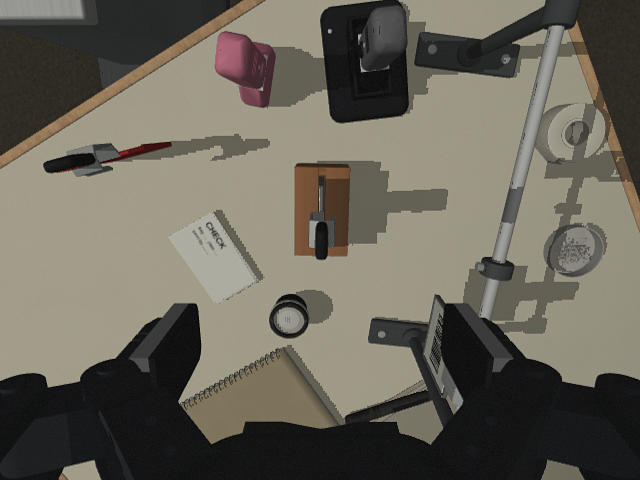

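The wrist view from above shows the stand at (322,210) with the ticket's grip at (321,238), the holster at (366,62), the scanner handle top at (385,35) and the collar at (497,268). One mosaic crop will give refined pixels.

```bash
python3 - <<'E'
import cv2,numpy as np
a=cv2.imread('pics/w1.png'); r=lambda c:cv2.resize(c,None,fx=4,fy=4,interpolation=cv2.INTER_CUBIC)
m=np.zeros((520,780,3),'uint8'); m[:480,:340]=r(a[150:270,280:365]); m[:,340:]=r(a[0:130,310:420]); cv2.imwrite('pics/m1.png',m)
E
```

```text
(no output)
```

View pics/m1.png

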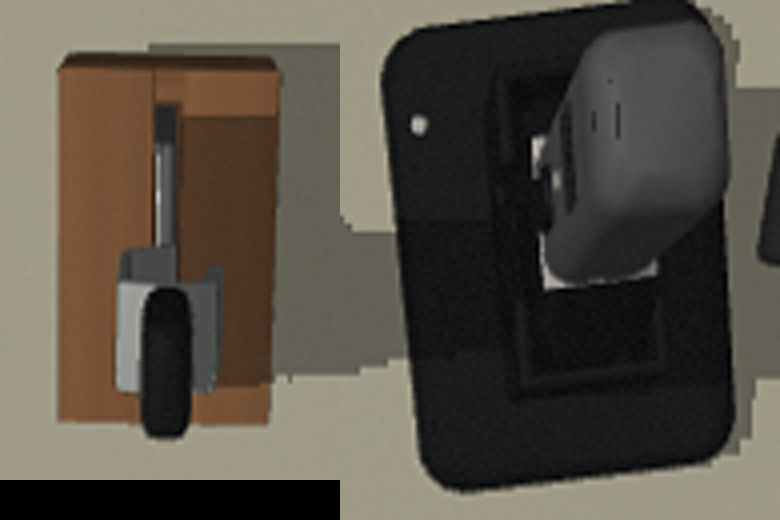

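```bash
cat >> h.py <<'E'
from scipy.optimize import least_squares
def fitbox(d,hx,hy,z,px,x0):
    S=[(-1,1),(1,1),(-1,-1),(1,-1)]
    def pts(p):
        c,s=np.cos(p[2]),np.sin(p[2]); return [[p[0]+c*sx*hx-s*sy*hy,p[1]+s*sx*hx+c*sy*hy,z] for sx,sy in S]
    r=least_squares(lambda p:(proj(d,pts(p))-px).ravel(),x0); return r.x*[1,1,180/np.pi],r.fun.round(1)
E
python3 - <<'E'
from h import *
np.set_printoptions(precision=4,suppress=True)
d=load('w1'); A,B=load('scene0'),load('side0')
q=lambda u,v:(280+u/4-.4,150+v/4-.4); h=lambda u,v:(310+(u-340)/4-.4,v/4-.4)
print('stand',fitbox(d,.03,.05,.045,[q(60,68),q(278,70),q(58,422),q(271,425)],[.4,-.36,0]))
def X(p,q_,r,s):
    l=np.cross(np.cross([*p,1],[*q_,1]),np.cross([*r,1],[*s,1])); return h(*(l[:2]/l[2]))
L=((388,120),(415,430));Bt=((460,490),(700,463));R=((735,420),(722,200));T=((420,30),(650,2))
print('holster',fitbox(d,.045,.06,.01,[X(*L,*T),X(*R,*T),X(*L,*Bt),X(*R,*Bt)],[.45,-.2,.08]))
c=np.r_[h(657,105)]; print('handle top wrist z.17',onz(d,*c,.17)); a=(240+196/2.8-.3,155+108/2.8-.3); b=(230+175/2.2-.3,160+74/2.2-.3)
print('handle tri',tri((d,*c),(A,*a),(B,*b)))
print('grip far end',onz(d,*q(166,438),.167),'plate top slot-end',onz(d,*q(165,140),.088),onz(d,*q(168,245),.088))
print('strap L',onz(d,*q(118,282),.125),onz(d,*q(116,390),.125),'R',onz(d,*q(220,275),.12),onz(d,*q(215,390),.12))
print('collar',onz(d,497,268,.185),tri((d,497,268),(A,240+419/2.8-.3,155+202/2.8-.3),(B,230+364/2.2-.3,160+178/2.2-.3)))
print('bar',onz(d,556,30,.185),onz(d,488,310,.185))
p=tri((A,240+534/2.8,155+374/2.8),(B,230+428/2.2,160+354/2.2))
E
```

```text
stand (array([ 0.4051, -0.3637, -0.8585]), array([-0.8, -0.2,  0.8, -0. ,  0.2,  0.2, -0.2,  0.1]))
holster (array([ 0.4531, -0.2065,  6.0456]), array([-2. , -1.4,  1.7, -1.9, -0.2,  2. ,  0.6,  1.9]))
handle top wrist z.17 [ 0.4527 -0.2041  0.17  ]
handle tri [ 0.4535 -0.204   0.1689]
grip far end [ 0.4047 -0.3773  0.167 ] plate top slot-end [ 0.4047 -0.3269  0.088 ] [ 0.4054 -0.353   0.088 ]
strap L [ 0.394  -0.3539  0.125 ] [ 0.3932 -0.3795  0.125 ] R [ 0.4173 -0.3535  0.12  ] [ 0.4163 -0.3811  0.12  ]
collar [ 0.5422 -0.379   0.185 ] [ 0.5401 -0.3784  0.1858]
bar [ 0.5625 -0.2102  0.185 ] [ 0.539  -0.4149  0.185 ]
```

```bash
python3 -m jog '[[0,0,0.015,-0.013,0.0015,0.03,50],[0,0,0,-0.0124,0.0013,0.05,50],[0,0,0,0,0,0.05,50],[0,0,0,0,0,0.05,50],[0,0,0,0,0,0.024,50],[0,0,0,0,0,0,50],[0,0,0,0,0,0,0],[0,0,0,0,0,0,0],[0,0,0,0,0,0,0],[0,0,0,0,0,0,0]]' 40
```

```text
time_s: 3.58
position: [0.405, -0.3661, 0.1388]
tool_rot: [[0.016, 1.0, 0.001], [1.0, -0.016, -0.002], [-0.002, 0.001, -1.0]]
ft_force: [-1.8, 0.7, 6.7]
grip_width: 0.0088
gripper_force: 40.2
```

```bash
python3 -m jog '[[0,0,0,0,0,-0.02,0],[0,0,0,0,0,-0.033,0],[0,0,0,0,0,-0.033,0],[0,0,0,0.01,0.02,0,0],[0,0,0,0.01,0.03,0,0],[0,0,0.106,0.01,0.03,0,0],[0,0,0,0,0,0,0],[0,0,0,0,0,0,0]]'
python3 - <<'E'
from h import *
np.set_printoptions(precision=4,suppress=True)
s=observe(); print(s['position'],s['tool_rot'],s['ft_force'],s['q'])
i=[snap(n,n+'2') ['pixels'][:,:,::-1] for n in ('wrist','scene','side')]
r=lambda c,k:cv2.resize(c,None,fx=k,fy=k,interpolation=cv2.INTER_CUBIC)
m=np.zeros((600,800,3),'uint8'); m[:300,:400]=r(i[0],.625)
m[:300,400:800]=r(i[1][180:330,300:500],2)[:300]; a=r(i[2][170:320,270:470],2); m[300:,400:]=a
m[300:,:400]=r(i[0][130:380,240:573],1.2)[:300,:400]
cv2.imwrite('pics/m2.png',m)
E
```

```text
time_s: 4.58
position: [0.485, -0.3369, 0.2234]
tool_rot: [[0.121, 0.993, -0.0], [0.993, -0.121, -0.0], [-0.0, -0.0, -1.0]]
ft_force: [0.3, -0.6, 0.1]
grip_width: 0.0093
gripper_force: 39.2
[ 0.485  -0.3369  0.2234] [[ 0.1208  0.9927 -0.0001]
 [ 0.9927 -0.1208 -0.0001]
 [-0.0001 -0.0001 -1.    ]] [ 0.2574 -0.6312  0.1294] [-46.2618  26.2282  68.3973  -0.0089  85.3774 -39.3253]
```

View pics/m2.png

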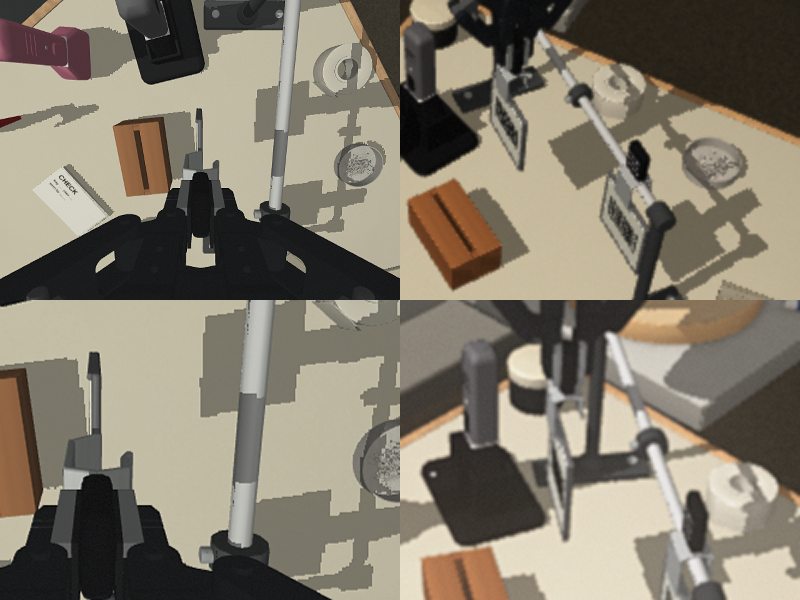

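The ticket is held cleanly with the code facing the robot. The bar runs through the lower-left panel from (260,310) to (238,540), with the collar at (240,548).

```bash
python3 - <<'E'
from h import *
np.set_printoptions(precision=4,suppress=True)
d,A,B=load('wrist2'),load('scene2'),load('side2')
w=lambda u,v:(240+u/1.2,130+(v-300)/1.2)
a=onz(d,*w(260,310),.185); b=onz(d,*w(238.5,535),.185); c=onz(d,290/.625,5/.625,.185)
for p,q in ((a,b),(c,b)): print(p,q,np.degrees(np.arctan2(p[0]-q[0],p[1]-q[1])))
# bar centre from intensity: print row profiles of edges
g=d['pixels'].astype(int).sum(2)
for v in (60,140,200,300):
    row=g[v,420:490]; e=np.abs(np.diff(row)); i=np.argsort(e)[-4:]+420.5; print(v,sorted(i))
# expected ticket pose from tool; compare hook front etc.
T=np.array([.485,-.3369,.2234-.0088]); x=np.array([.9927,-.1208,0]);y=np.array([.1208,.9927,0]);z=np.array([0,0,1])
P=lambda lx,ly,lz:T+x*lx+y*ly+z*lz
pts=[P(-2,0,0)*1 for _ in ()]
L=[('plate TL front',-.003,.038,-.042),('plate BL',-.003,.038,-.12),('plate BR',-.003,-.038,-.12),('plate TR',-.003,-.038,-.042)]
for n,*l in L: print(n,'scene panel',(proj(A,P(*l))[0]-[300,180])*2+[400,0],'side panel',(proj(B,P(*l))[0]-[270,170])*2+[400,300])
col=np.array([.5405,-.3785,.185])
print('collar',(proj(A,col)[0]-[300,180])*2+[400,0],(proj(B,col)[0]-[270,170])*2+[400,300],(proj(d,col)[0]-[240,130])*1.2+[0,300])
E
```

```text
[ 0.5534 -0.2812  0.185 ] [ 0.5419 -0.3705  0.185 ] 7.3723099852912135
[ 0.5579 -0.2306  0.185 ] [ 0.5419 -0.3705  0.185 ] 6.5362008332970305
60 [np.float64(450.5), np.float64(453.5), np.float64(454.5), np.float64(475.5)]
140 [np.float64(434.5), np.float64(444.5), np.float64(446.5), np.float64(447.5)]
200 [np.float64(439.5), np.float64(442.5), np.float64(460.5), np.float64(486.5)]
300 [np.float64(431.5), np.float64(434.5), np.float64(450.5), np.float64(451.5)]
plate TL front scene panel [491.1594  70.7885] side panel [549.2654 402.2995]
plate BL scene panel [489.4155 119.4268] side panel [546.4047 477.3146]
plate BR scene panel [519.5555 171.0588] side panel [562.4883 541.4967]
plate TR scene panel [523.0862 123.2686] side panel [566.5424 465.0837]
collar [579.8733  93.4782] [651.3702 441.8897] [236.0121 552.5831]
```

```bash
python3 -m jog '[[0,0,0,0,0.02,-0.0015,0],[0,0,0,0,0.02,0,0],[0,0,0,0,0.012,0,0],[0,0,0,0,0.008,0,0],[0,0,0,0,0,0,0],[0,0,0,0,0,0,0]]'
python3 - <<'E'
from h import *
i=[snap(n,n+'3') ['pixels'][:,:,::-1] for n in ('scene','side')]
r=lambda c,k:cv2.resize(c,None,fx=k,fy=k,interpolation=cv2.INTER_CUBIC)
m=np.hstack([r(i[0][170:290,320:420],4),r(i[1][170:290,340:440],4)]); cv2.imwrite('pics/m3.png',m)
E
```

```text
time_s: 5.48
position: [0.5448, -0.3442, 0.2246]
tool_rot: [[0.122, 0.993, 0.0], [0.993, -0.122, 0.0], [0.0, 0.0, -1.0]]
ft_force: [2.9, -0.8, -4.5]
grip_width: 0.0095
gripper_force: 38.9
```

View pics/m3.png

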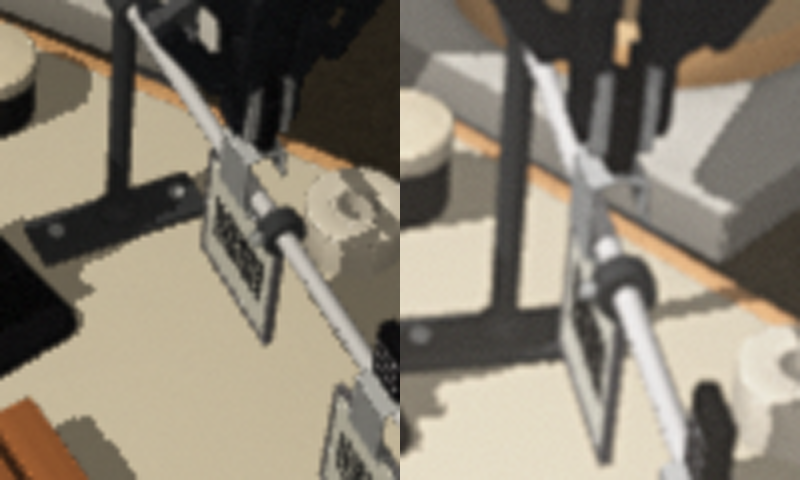

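The bar is inside the hook and the rear lip is past it, so I lower and watch the force.

```bash
python3 -m jog '[[0,0,0,0,0,0.004,0],[0,0,0,0,0,0.004,0],[0,0,0,0,0,0,0]]'; python3 -m jog '[[0,0,0,0,0,0.005,0],[0,0,0,0,0,0.005,0],[0,0,0,0,0,0,0]]'
```

```text
time_s: 5.95
position: [0.5447, -0.3441, 0.2165]
tool_rot: [[0.122, 0.993, -0.001], [0.993, -0.122, 0.0], [0.0, -0.001, -1.0]]
ft_force: [-0.4, 0.7, -1.6]
grip_width: 0.0094
gripper_force: 39.4
time_s: 6.32
position: [0.5448, -0.344, 0.2062]
tool_rot: [[0.122, 0.993, -0.001], [0.993, -0.122, 0.001], [0.001, -0.001, -1.0]]
ft_force: [-0.4, -0.0, -1.4]
grip_width: 0.0097
gripper_force: 39.4
```

```bash
python3 -m jog '[[0,0,0,0,0,0.005,0],[0,0,0,0,0,0.002,0],[0,0,0,0,0,0,0]]'; python3 -m jog '[[0,0,0,0,0,0.0015,0],[0,0,0,0,0,0,0]]'
```

```text
time_s: 6.7
position: [0.5449, -0.3442, 0.1998]
tool_rot: [[0.122, 0.993, 0.0], [0.993, -0.122, -0.0], [-0.0, 0.0, -1.0]]
ft_force: [0.1, -0.4, -1.0]
grip_width: 0.0094
gripper_force: 39.4
time_s: 6.95
position: [0.545, -0.3442, 0.1997]
tool_rot: [[0.122, 0.993, 0.001], [0.993, -0.122, -0.001], [-0.001, 0.001, -1.0]]
ft_force: [-1.7, 1.4, 7.5]
grip_width: 0.0095
gripper_force: 40.5
```

```bash
python3 -m jog '[[0,0,0,0,0,-0.0012,0],[0,0,0,-0.006,0,0,0],[0,0,0,-0.006,0,0,0],[0,0,0,0,0,0,0]]'; python3 -m jog '[[0,0,0,-0.002,0,0,0],[0,0,0,0,0,0,0]]'; python3 -m jog '[[0,0,0,-0.0015,0,0,0],[0,0,0,0,0,0,0]]'
```

```text
time_s: 7.45
position: [0.5433, -0.357, 0.1996]
tool_rot: [[0.122, 0.992, -0.0], [0.992, -0.122, -0.001], [-0.001, 0.0, -1.0]]
ft_force: [-1.7, -1.3, 2.8]
grip_width: 0.0092
gripper_force: 40.0
time_s: 7.7
position: [0.5432, -0.3581, 0.1996]
tool_rot: [[0.122, 0.993, -0.0], [0.993, -0.122, 0.0], [-0.0, -0.0, -1.0]]
ft_force: [-2.2, 1.6, 3.6]
grip_width: 0.0098
gripper_force: 40.1
time_s: 7.95
position: [0.543, -0.3594, 0.1996]
tool_rot: [[0.122, 0.993, 0.0], [0.993, -0.122, 0.0], [0.0, -0.0, -1.0]]
ft_force: [-2.4, 3.2, 5.2]
grip_width: 0.0091
gripper_force: 40.2
```

```bash
python3 -m jog '[[0,0,0,-0.0015,0,0,0],[0,0,0,0,0,0,0]]'; python3 -m jog '[[0,0,0,-0.0015,0,0,0],[0,0,0,0,0,0,0]]'
```

```text
time_s: 8.2
position: [0.5429, -0.3608, 0.1996]
tool_rot: [[0.121, 0.993, 0.0], [0.993, -0.121, 0.001], [0.001, -0.0, -1.0]]
ft_force: [-1.8, 4.7, 5.3]
grip_width: 0.0093
gripper_force: 40.3
time_s: 8.45
position: [0.5429, -0.3609, 0.1997]
tool_rot: [[0.121, 0.993, -0.0], [0.993, -0.121, 0.003], [0.003, -0.0, -1.0]]
ft_force: [-1.7, 10.7, 6.6]
grip_width: 0.0092
gripper_force: 40.6
```

```bash
python3 -m jog '[[0,0,0,0.001,0,-0.0008,0],[0,0,0,0,0,0,15],[0,0,0,0,0,0,40],[0,0,0,0,0,0,40],[0,0,0,0,0,-0.01,40],[0,0,0,0,0,-0.03,40],[0,0,0,0,0,-0.05,40],[0,0,0,0,0,-0.05,40],[0,0,0,0,-0.02,-0.05,60],[0,0,0,0,-0.04,0,60]]'
python3 - <<'E'
from h import *
np.set_printoptions(precision=4,suppress=True)
s=observe(); print(s['position'],s['tool_rot'],s['ft_force'])
i=[snap(n,n+'4') ['pixels'][:,:,::-1] for n in ('scene','side','wrist')]
r=lambda c,k:cv2.resize(c,None,fx=k,fy=k,interpolation=cv2.INTER_CUBIC)
m=np.hstack([r(i[0][170:290,320:420],4),r(i[1][170:290,340:440],4)]); m=m[:300]
w=np.zeros((300,800,3),'uint8'); w[:,:400]=r(i[2],.625); w[:,400:]=r(i[2][230:380,370:570],2)
cv2.imwrite('pics/m4.png',np.vstack([m,w]))
E
```

```text
time_s: 9.7
position: [0.4836, -0.3548, 0.3949]
tool_rot: [[0.121, 0.993, 0.006], [0.993, -0.121, -0.007], [-0.006, 0.007, -1.0]]
ft_force: [-0.3, -0.5, -0.4]
grip_width: 0.0512
gripper_force: 0.0
[ 0.4836 -0.3548  0.3949] [[ 0.1207  0.9927  0.0065]
 [ 0.9927 -0.1207 -0.0072]
 [-0.0063  0.0073 -1.    ]] [-0.2746 -0.4532 -0.3771]
```

View pics/m4.png

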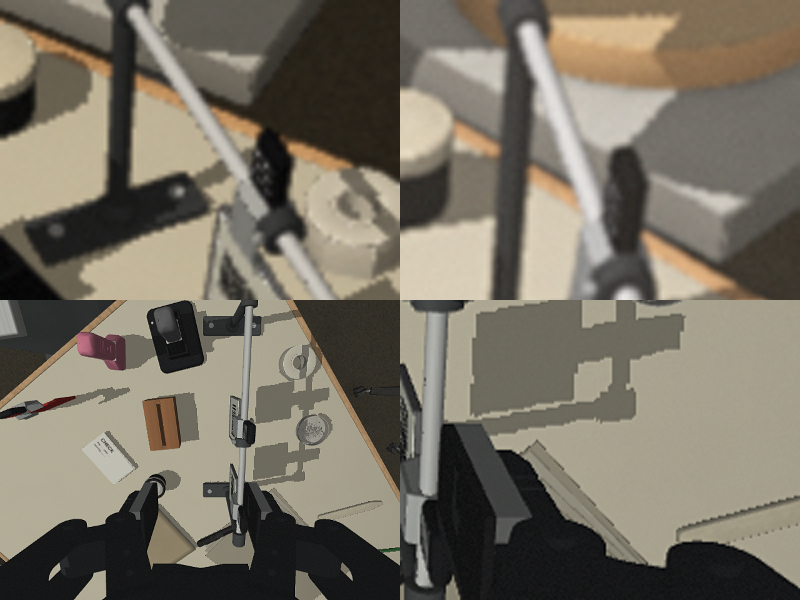

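The ticket hangs against the collar (wrist panel (242,420)), and the push registered 10.7 N, so the contact is real. Next is the scanner.

```bash
python3 -m jog '[[0,0,0,0.035,-0.012,0.01,65],[0,0,0,0.036,-0.012,0.02,65],[0,0,0,0.037,-0.012,0.02,65],[0,0,0,0.037,-0.0125,0.02,65],[0,0,-0.11,0,0,0.01,65],[0,0,-0.115,0,0,0,65],[0,0,0,0,0,0,65],[0,0,0,0,0,0,65]]'
python3 - <<'E'
from h import *
np.set_printoptions(precision=4,suppress=True)
s=observe(); print(s['position'],s['tool_rot'])
snap('wrist','w5')
E
```

```text
time_s: 10.85
position: [0.4531, -0.2046, 0.3104]
tool_rot: [[-0.101, 0.995, 0.0], [0.995, 0.101, -0.0], [-0.0, 0.0, -1.0]]
ft_force: [0.7, -0.2, -0.0]
grip_width: 0.0555
gripper_force: 0.0
[ 0.4531 -0.2046  0.3104] [[-0.1007  0.9949  0.0002]
 [ 0.9949  0.1007 -0.0001]
 [-0.0001  0.0002 -1.    ]]
```

```bash
python3 -m jog '[[0,0,0,0,0,0.05,65],[0,0,0,0,0,0.05,65],[0,0,0,0,0,0.05,65],[0,0,0,0,0,0.035,65],[0,0,0,0,0,0.014,65],[0,0,0,0,0,0,65],[0,0,0,0,0,0,20],[0,0,0,0,0,0,10],[0,0,0,0,0,0,10],[0,0,0,0,0,0,10]]' 80
```

```text
time_s: 12.15
position: [0.4532, -0.2049, 0.1127]
tool_rot: [[-0.103, 0.995, 0.002], [0.995, 0.103, -0.002], [-0.002, 0.002, -1.0]]
ft_force: [-1.5, -0.2, 7.8]
grip_width: 0.0251
gripper_force: 78.9
```

```bash
python3 -m jog '[[0,0,0,0,0,-0.015,10],[0,0,0,0,0,-0.035,10],[0,0,0,0,0,-0.045,10],[0,0,0,0,0,-0.05,10],[0,0,0,0,0,-0.04,10],[0,0,0,-0.03,-0.02,0,10],[0,0,0,-0.045,-0.028,0,10],[0,0,0.11,-0.045,-0.028,0,10],[0,0,0.115,0,0,0,10],[0,0,0,0,0,0,10]]'
```

```text
time_s: 13.4
position: [0.3892, -0.3317, 0.2965]
tool_rot: [[0.122, 0.993, 0.0], [0.993, -0.122, 0.0], [0.0, 0.0, -1.0]]
ft_force: [0.6, 0.2, -1.6]
grip_width: 0.0248
gripper_force: 78.9
```

```bash
python3 -m jog '[[-0.1,0,0,0,0,0,10],[-0.15,0,0,0,0,0,10],[-0.15,0,0,0,0,0,10],[-0.15,0,0,0,0,0,10],[-0.15,0,0,0,0,0,10],[-0.173,0,0,0,0,0,10],[0,0,0,0,0,0,10],[0,0,0,0,0,0,10]]'
python3 - <<'E'
from h import *
np.set_printoptions(precision=4,suppress=True)
s=observe(); R=s['tool_rot']; p=s['position']; print(p,R,s['q'])
rx=np.array([.9926,-.1215,0]); code=np.array([.540,-.3603,.109]); e=np.radians(40)
L=rx*np.cos(e)-np.array([0,0,np.sin(e)]); t=code-.2007*L; print(t,R.T@(t-p))
x=np.array([.1215,.9926,0]); Rt=np.c_[x,np.cross(L,x),L]; print(cv2.Rodrigues(R.T@Rt)[0].ravel())
E
```

```text
time_s: 14.4
position: [0.3897, -0.3316, 0.2969]
tool_rot: [[0.12, 0.64, 0.759], [0.993, -0.076, -0.093], [-0.002, 0.765, -0.645]]
ft_force: [-0.1, 0.0, -1.4]
grip_width: 0.0249
gripper_force: 79.2
[ 0.3897 -0.3316  0.2969] [[ 0.1201  0.6401  0.7589]
 [ 0.9928 -0.0758 -0.0931]
 [-0.0021  0.7645 -0.6446]] [-76.5584   4.2909 103.0348  53.2072  63.4598 -90.9765]
[ 0.3874 -0.3416  0.238 ] [-0.0101 -0.0458  0.0371]
[-0.0023  0.0002  0.0025]
```

```bash
python3 -m jog '[[0,0,0,-0.004,-0.015,0.012,10],[0,0,0,-0.003,-0.016,0.013,10],[0,0,0,-0.003,-0.015,0.012,10],[0,0,0,0,0,0,10],[0,0,0,0,0,0,10]]'
python3 - <<'E'
from h import *
np.set_printoptions(precision=4,suppress=True)
s=observe(); R=s['tool_rot']; p=s['position']; print(p,R[:,2],s['q'],s['grip_width'])
w=p+R[:,2]*.1007; T=np.array([.5429,-.3603,.190]); x=np.array([.9926,-.1215,0]);y=np.array([.1215,.9926,0]);z=np.array([0,0,1])
code=T-.003*x-.081*z
print('aim',w,code,np.linalg.norm(code-w))
out=[]
for n,(u,v,k) in {'scene':(330,200,4.),'side':(335,195,4.)}.items():
    d=snap(n,n+'6'); i=cv2.resize(np.ascontiguousarray(d['pixels'][v:v+145,u:u+98,::-1]),None,fx=4,fy=4,interpolation=cv2.INTER_CUBIC)
    def dot(P,c):
        q=(proj(d,P)[0]-[u,v]+.5)*4; cv2.circle(i,tuple(int(t) for t in q),2,c,-1)
    for a,b in((-1,-1),(1,-1),(1,1),(-1,1)):
        dot(w+R[:,0]*.031*a+R[:,1]*.013*b,(0,0,255)); dot(code+y*.027*a+z*.015*b,(0,255,0)); dot(T-.002*x+y*.038*a+z*(-.081+.039*b),(255,255,0))
    dot(w,(0,0,255)); dot(code,(0,255,0)); out.append(i)
cv2.imwrite('pics/m6.png',np.hstack(out))
E
```

```text
time_s: 15.02
position: [0.3876, -0.3415, 0.2384]
tool_rot: [[0.12, 0.638, 0.761], [0.993, -0.076, -0.093], [-0.002, 0.766, -0.643]]
ft_force: [0.3, 0.3, -1.5]
grip_width: 0.0249
gripper_force: 79.1
[ 0.3876 -0.3415  0.2384] [ 0.7605 -0.0932 -0.6426] [ -77.3311    9.7026  108.3112   58.2677   58.0368 -101.6328] 0.024907731018037213
aim [ 0.4642 -0.3509  0.1737] [ 0.5399 -0.3599  0.109 ] 0.09995598084879236
```

View pics/m6.png

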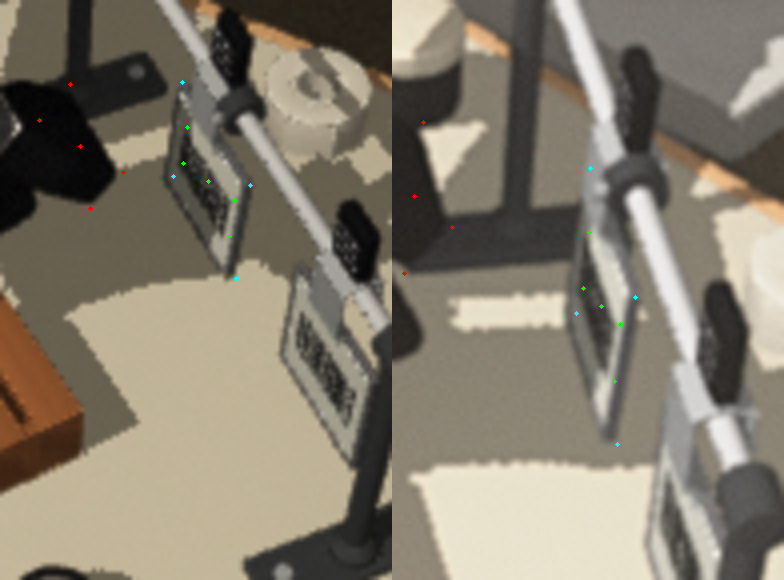

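The last view shows the scanner's head in front of the hung ticket. The modelled code centre (208,181) and window (80,146) match the picture to about 2 mm, the distance is about 10 cm and the slant 40°. Handing in.

```bash
python3 -c "
from rig import job; print(job.close_job())"
```

```text
the job is handed in; nothing more can be done
None
```

The job is handed in at about 15 s on the robot's clock: the ticket hangs left of the collar and was pushed against it until the arm stalled at about 11 N, and the arm holds the scanner about 10 cm from the bar code, slanting down at 40°.

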